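# File a bur case into the packed, sprung rack

## Robot

A 7-joint arm with a two-finger parallel gripper is mounted at the origin on the work surface. World frame = base frame: x ahead of the robot, y to its left, z up, the work surface at z = 0. Lengths are in m, angles in rad, forces in N, time in s.
With the tool pointing down it reaches from about 0.4 to 0.925 m from the base axis. Payload 5.6 kg.
Tool frame: the origin (TCP) lies where the fingers leave the gripper's body, on its centre line; the fingertips stand 73 mm ahead of it and the grasp point (between the pads) lies 54 mm ahead of it; z points along the fingers, y is the line along which they close (so a half turn about z gives the same grasp; the last joint's range is limited). The gripper opens to 85 mm and grips with 20 to 120 N. Pads are 22 mm wide; open, the fingers measure 114 mm over their backs; the gripper's body (76 mm by 85 mm) begins 54 mm behind the grasp point. The pads swing forward as they close: fully open they stand 13 mm farther back than shut.
Start: joints at [1.093, 0.468, -0.012, 1.603, 0.006, 1.071, -0.056], TCP at [0.274, -0.59, 0.304] pointing down, gripper open.
Joint ranges: [-2.53, 2.53], [-0.31, 2.02], [-1.57, 1.55], [0.28, 2.44], [-1.29, 4.43], [0.15, 1.84], [-2.92, 2.92]. Speed limits (rad/s): [2.57, 2.57, 3.14, 3.14, 3.14, 3.14, 3.14].

## Interface

Orientations are given as a unit quaternion [w, x, y, z].
In Python, from cell import env, claw, inverse_kinematics, cams gives the robot as it stands. The module is installed in compiled form; this text tells all that it offers. Calls block until the motion is done:
- env.move_pose(position, orientation): joint-space move of the TCP to a pose.
- env.move_l(position, orientation=None, feed=0.15, threshold=None): straight line of the TCP; orientation=None keeps the orientation; feed is the mean speed in m/s. With threshold (N) it stops when the force on the tool has changed by that much, and returns True; else False.
- env.movej(angles): joint-space move.
- claw.set_gripper(opening, force=None): finger opening in m; force is the grip in N (None keeps the last); returns when the fingers have stopped.
- env.hold(seconds).
- inverse_kinematics(position, orientation): joint angles nearest the present ones, or None.
- env.state(): the state.
- cams.read_camera(name): name is "scene" or "top"; returns a dict with "img" (400x640x3 uint8, red, green, blue), "z_map" (400x640 float32, m along the optical axis (not along the pixel's ray), 0 where there is no reading), "intrinsics" (3x3 intrinsics, pixels), "rvec" (rotation vector, rad) and "tvec" (3), from world to camera coordinates, as OpenCV has them. Camera axes: x right, y down, z forward; pixel columns grow to the right and rows downward; lengths in m; the calibration is good to about 2 mm. A picture is of the moment at which its call begins.
A pose or a line that the arm cannot do raises env.IKError and nothing moves.
- env.job_done(): hands the job in; it is judged then, once.
The state is a dict: "time_s": time; "joints": joint angles; "joint_vel": joint speeds; "joint_torque": joint torques, N m; "eef_pos": TCP position; "tcp_rot": TCP orientation; "ft_force": force on the tool from outside, world axes, zero at the start; "wrist_torque": the same for the moment, N m; "finger_gap": finger opening in m; "gripper_force": force on a finger pad.
Only numpy, scipy, OpenCV 4.12 (cv2) and the standard library are available. Lean on these libraries where they do the work, as an engineer would, in place of code of your own. Each camera call takes 0.05 s, during which the arm holds its last target. There are 200 camera calls.

## Task

Take the white bur case out of its wooden stand and file it, upright and tapered foot down, in the packed rack directly beside the notched wooden marker, on the marker's side that faces the sprung follower. Ease it in gently, parting the row without toppling or forcing anything, and press it down until it is fully home on the rack floor, with all the row standing straight; leave the other things on the bench alone.

Things in the scene. Friction and masses are not known exactly. Their poses are not given: they have to be found in the camera images.
- loose_case: Case to file: flat white plastic bur case with clear windows, upright in the slotted stand. 56 wide (x), 16 thick (y), 66 tall, 110 g, same either way round. Tapered foot: 5 thick at the bottom, widening evenly to 16 at 14 above it. Origin: centre of underside, z up. It may crack if pressed with over 30 N on the row or rack; some 10 N of downward push wedges it in.
- case_grip (a point): Point in the middle of the loose case, 42 above its underside: height to grip it, across its two narrow edges (fingers closing along its x, 56 apart). The row's items are narrower (50), so fingers there stay clear of them.
- stand: Fixed dark wooden stand, 70 (x) x 54 x 22 tall, with a 19 wide slot along its x, open at both ends, in which the loose case stands. Origin: centre of its underside; slot floor 8 above it, slot walls 14 higher.
- rack: Fixed wooden filing rack, 76 (x) by 170 (y, the row's direction). Origin: centre of underside, floor top 6 above it. Side lips, 64 apart inside, rise 12 over the floor. Rigid end wall (50 wide, 60 over the floor) at y = -75; the sprung follower closes the row from +y. Five items of 16 stand packed from y = -75 to +5. The far end, a 44 high block at y = +80, holds the follower's rods.
- wall_top (a point): Top middle of the end wall's face towards the row, 60 above the rack floor. Seams can only open away from this wall: what stands on the wall side of a seam cannot yield, what stands on the follower side slides off. So an item entering at a seam must drift 8 (half its thickness) towards the follower while its taper goes in.
- marker: Section marker: the dark wooden block in the row, with a notch 24 wide, 17 deep in the middle of its top. 50 wide (x), 16 thick (y), 60 tall, 90 g, loose; at any of the five places. Origin: centre of underside, axes as the rack's: +y face towards the follower. The top edges of both faces are bevelled (4.5 in, 10 down), so each seam in the row is a V groove 9 wide, 10 deep.
- follower (a joint): Travel (m) of the follower, a dark steel plate 50 wide, 12 thick, 60 high on two rods, its top edge towards the row bevelled alike: 0 with five items in the row, 0.016 with six, grows towards rack +y, at most 0.04. Its spring pushes back with 2 N at 0 and 3 N at 0.016.
- follower_face (a point): Point on the follower's face that touches the row, 45 above the rack floor, in the middle of its width.
- filed0: A white plastic case already in the row, without notch: 50 wide (x), 16 thick (y), 60 tall, 90 g, loose, slippery (friction about 0.3), same bevelled top as the marker. Origin: centre of its underside, axes as the rack's. It may lean a little while the row is parted, but must not topple.
- filed1: A white plastic case already in the row, without notch: 50 wide (x), 16 thick (y), 60 tall, 90 g, loose, slippery (friction about 0.3), same bevelled top as the marker. Origin: centre of its underside, axes as the rack's. It may lean a little while the row is parted, but must not topple.
- filed2: A white plastic case already in the row, without notch: 50 wide (x), 16 thick (y), 60 tall, 90 g, loose, slippery (friction about 0.3), same bevelled top as the marker. Origin: centre of its underside, axes as the rack's. It may lean a little while the row is parted, but must not topple.
- filed3: A white plastic case already in the row, without notch: 50 wide (x), 16 thick (y), 60 tall, 90 g, loose, slippery (friction about 0.3), same bevelled top as the marker. Origin: centre of its underside, axes as the rack's. It may lean a little while the row is parted, but must not topple.
- tin: Bystander on the bench: round steel tin with a green disc on its lid, 64 across, 37 tall. Origin: at its underside. Leave it alone.
- block: Bystander on the bench: square steel bench block 50 x 50 x 18. Origin: at its underside. Leave it alone.
- bur_tray: Bystander on the bench: flat open white tray with burs, 85 x 50 x 12. Origin: at its underside. Leave it alone.
- dish: Bystander on the bench: shallow glass dish 84 across, 14 tall. Origin: at its underside. Leave it alone.
- hammer: Bystander on the bench: hammer 200 long. Origin: at its underside. Leave it alone.
- paintbrush: Bystander on the bench: paintbrush 190 long. Origin: at its underside. Leave it alone.
- ring_clamp: Bystander on the bench: wooden ring clamp 110 x 28 x 20 with a brass band. Origin: at its underside. Leave it alone.
Things that resemble listed ones, but are neither listed nor needed, are in the scene too. What is shaped like the rack but blue is not meant.

How it is judged:
On the way, in this order (a step that is already met when the one before it is completed fails the run):
1. the loose case is lifted clear of its stand (z of loose_case in the frame of stand above 0.04 m), for 0.1 s.
2. the loose case has parted the row beside the marker: it is in between, its foot at least 15 mm below the row's tops, the follower pushed back more than 13 mm (value of joint follower above 0.013 m and z of loose_case in the frame of rack below 0.051 m and y of loose_case in the frame of marker between 0.01 and 0.022 m), for 0.1 s.
At the end, for the whole second after the job is handed in: The case stands on the rack floor (within 2.5 mm), upright and square to the row (0.08 and 0.1 rad), centred within 10 mm, beside the marker on its follower side (12 to 20 mm centre to centre); row items on the floor (3 mm), upright (0.08 rad), within 15 mm of the middle; follower 13 to 19 mm back (z of loose_case in the frame of rack between 0.003 and 0.0085 m and y of loose_case in the frame of marker between 0.012 and 0.02 m and angle between each of loose_case, marker, filed0, filed1, filed2, filed3's own z axis and vertical below 0.08 rad and angle between the y axis of loose_case and the y axis of rack, either way round below 0.1 rad and x of loose_case in the frame of rack between -0.01 and 0.01 m and linear speed of loose_case below 0.01 m/s and value of joint follower between 0.013 and 0.019 m and z of each of marker, filed0, filed1, filed2, filed3 in the frame of rack below 0.009 m and x of marker in the frame of rack between -0.015 and 0.015 m and x of filed0 in the frame of rack between -0.015 and 0.015 m and x of filed1 in the frame of rack between -0.015 and 0.015 m and x of filed2 in the frame of rack between -0.015 and 0.015 m and x of filed3 in the frame of rack between -0.015 and 0.015 m); the robot touches nothing.
It fails at once if the loose case is pressed with more than 30 N against a filed case, the marker, or the rack or its follower (contact force between loose_case and marker above 30 N or contact force between loose_case and filed0 above 30 N or contact force between loose_case and filed1 above 30 N or contact force between loose_case and filed2 above 30 N or contact force between loose_case and filed3 above 30 N or contact force between loose_case and rack above 30 N).
It fails at once if a filed case or the marker is toppled (leans over 28 degrees) (angle between any of marker, filed0, filed1, filed2, filed3's own z axis and vertical above 0.49 rad).
It fails at once if a bystander is shifted by more than 30 mm (distance of any of tin, block, bur_tray, dish, hammer, paintbrush, ring_clamp from where it was at the start of the episode above 0.03 m).
It also fails if it takes over 53 s, if anything falls off the work surface, if the arm or the gripper's body presses on something with over 40 N, if the wrist force passes 120 N, or if a joint passes its speed limit or range.

## Working session

There is one attempt and no reset: what is moved stays moved. The work goes in short steps, each a Python script; the robot and the scene stay as the last script left them, time stands still between calls to the robot, and variables do not carry over. Pictures are saved under pics/ and viewed, at most 10 in all, crops included, and the job is handed in when it is done.

```bash
mkdir -p pics; cat > h.py <<'E'
import numpy as np, cv2
from cell import env, claw, inverse_kinematics, cams
def cam(n):
    c=cams.read_camera(n); R=cv2.Rodrigues(np.array(c["rvec"],float))[0]; t=np.array(c["tvec"],float).ravel(); K=np.array(c["intrinsics"])
    z=c["z_map"]; v,u=np.mgrid[:z.shape[0],:z.shape[1]]
    P=np.stack([(u-K[0,2])/K[0,0]*z,(v-K[1,2])/K[1,1]*z,z],-1)
    W=(P-t)@R; W[z==0]=np.nan
    return c["img"],W,K,R,t
def ray(K,R,t,u,v,h):
    d=R.T@np.array([(u-K[0,2])/K[0,0],(v-K[1,2])/K[1,1],1]); o=-R.T@t
    return o+d*(h-o[2])/d[2]
E
python3 - <<'E'
from h import *
for n in("top","scene"):
    I,W,K,R,t=cam(n); cv2.imwrite(f"pics/{n}0.png",I[...,::-1]); np.savez(f"{n}0.npz",I=I,W=W,K=K,R=R,t=t)
    print(n,-R.T@t,K[0,0])
print(env.state())
E
```

```text
top [ 0.39551919 -0.01861338  1.28289512] 412.8885270319541
scene [1.30149809 0.05701123 0.61780408] 389.23130824462476
{'time_s': 0.1, 'joints': array([ 1.09300619,  0.4682743 , -0.01159858,  1.60350901,  0.00598713,
        1.07141213, -0.05631699]), 'joint_vel': array([-0.00045199, -0.00243259, -0.00129669, -0.00312223,  0.00037635,
       -0.00017469, -0.00071136]), 'joint_torque': array([ 1.07269861e-03, -5.33520234e+01,  2.18111684e-02, -2.51966089e+01,
        1.15870731e-02,  4.27818100e-03, -1.60810100e-05]), 'eef_pos': array([ 0.27358216, -0.58920396,  0.30305243]), 'tcp_rot': array([-7.52676491e-04,  9.76472181e-01,  2.15641985e-01, -2.19889388e-04]), 'ft_force': array([ 0.03304354,  0.46490016, -0.03544023]), 'wrist_torque': array([-7.15125518e-05, -2.31360100e-02, -3.52267718e-02]), 'gripper_force': 0.0, 'finger_gap': 0.0858748176474714}
```

View pics/top0.png

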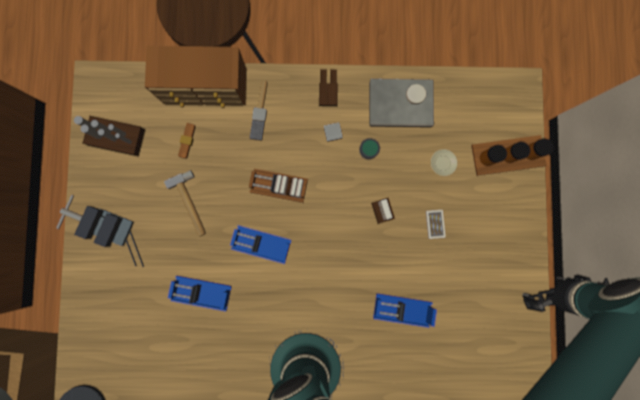

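View pics/scene0.png

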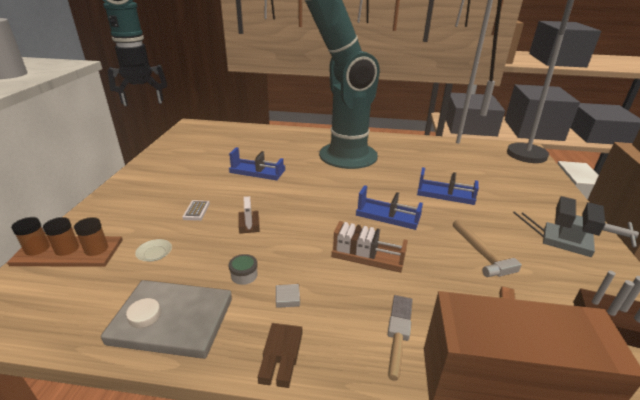

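The top view shows the wooden rack at about (279,186) and the stand with the white case at (383,210). The blue racks at (261,245), (200,293) and (405,310) are decoys. The other white objects are the tray (436,223) and the filed cases in the row. My choice is the case at (383,210). I'll check it and the rack in one crop.

```bash
python3 - <<'E'
import numpy as np,cv2
a=np.load("top0.npz")["I"][...,::-1]; b=np.load("scene0.npz")["I"][...,::-1]
f=lambda c,s:cv2.resize(c,s,interpolation=cv2.INTER_CUBIC)
A=f(a[160:210,240:320],(480,300)); B=f(a[190:230,360:410],(320,256)); C=f(b[215:275,325:415],(480,300)); D=f(b[190:240,225:275],(300,300))
o=np.zeros((600,800,3),np.uint8); o[:300,:480]=A; o[:256,480:]=B; o[300:,:480]=C; o[300:,480:780]=D
cv2.imwrite("pics/crop.png",o)
t=np.load("top0.npz");W=t["W"]
np.set_printoptions(precision=3,suppress=True,linewidth=200)
for r in (182,186,190): print(r,np.c_[np.arange(246,312,2),W[r,246:312:2]][:, [0,1,2,3]].round(3).tolist())
E
```

```text
182 [[246.0, 0.564, 0.19, 0.003], [248.0, 0.564, 0.183, 0.005], [250.0, 0.558, 0.17, 0.047], [252.0, 0.559, 0.164, 0.047], [254.0, 0.562, 0.162, 0.019], [256.0, 0.564, 0.158, 0.006], [258.0, 0.564, 0.152, 0.006], [260.0, 0.564, 0.146, 0.005], [262.0, 0.565, 0.14, 0.004], [264.0, 0.565, 0.133, 0.005], [266.0, 0.564, 0.127, 0.008], [268.0, 0.565, 0.121, 0.004], [270.0, 0.564, 0.114, 0.008], [272.0, 0.557, 0.102, 0.064], [274.0, 0.557, 0.097, 0.063], [276.0, 0.558, 0.091, 0.057], [278.0, 0.558, 0.085, 0.062], [280.0, 0.557, 0.078, 0.068], [282.0, 0.558, 0.073, 0.061], [284.0, 0.557, 0.067, 0.065], [286.0, 0.558, 0.061, 0.06], [288.0, 0.559, 0.056, 0.053], [290.0, 0.558, 0.049, 0.062], [292.0, 0.559, 0.043, 0.059], [294.0, 0.558, 0.037, 0.065], [296.0, 0.559, 0.031, 0.061], [298.0, 0.559, 0.026, 0.059], [300.0, 0.558, 0.019, 0.062], [302.0, 0.559, 0.014, 0.06], [304.0, 0.558, 0.007, 0.066], [306.0, 0.558, 0.001, 0.068], [308.0, 0.567, -0.004, 0.001], [310.0, 0.567, -0.01, 0.002]]
186 [[246.0, 0.552, 0.19, -0.001], [248.0, 0.552, 0.184, -0.003], [250.0, 0.546, 0.17, 0.049], [252.0, 0.547,
[... 1165 characters left out ...]
 0.133, 0.004], [266.0, 0.54, 0.127, 0.004], [268.0, 0.54, 0.12, 0.007], [270.0, 0.533, 0.108, 0.063], [272.0, 0.533, 0.102, 0.065], [274.0, 0.535, 0.097, 0.053], [276.0, 0.533, 0.09, 0.064], [278.0, 0.534, 0.084, 0.063], [280.0, 0.534, 0.079, 0.056], [282.0, 0.534, 0.072, 0.063], [284.0, 0.533, 0.066, 0.067], [286.0, 0.534, 0.06, 0.065], [288.0, 0.534, 0.055, 0.064], [290.0, 0.536, 0.05, 0.046], [292.0, 0.534, 0.043, 0.066], [294.0, 0.534, 0.037, 0.065], [296.0, 0.535, 0.031, 0.055], [298.0, 0.534, 0.025, 0.066], [300.0, 0.535, 0.019, 0.061], [302.0, 0.534, 0.013, 0.071], [304.0, 0.534, 0.007, 0.065], [306.0, 0.541, 0.002, 0.004], [308.0, 0.541, -0.004, 0.007], [310.0, 0.542, -0.01, 0.001]]
```

View pics/crop.png

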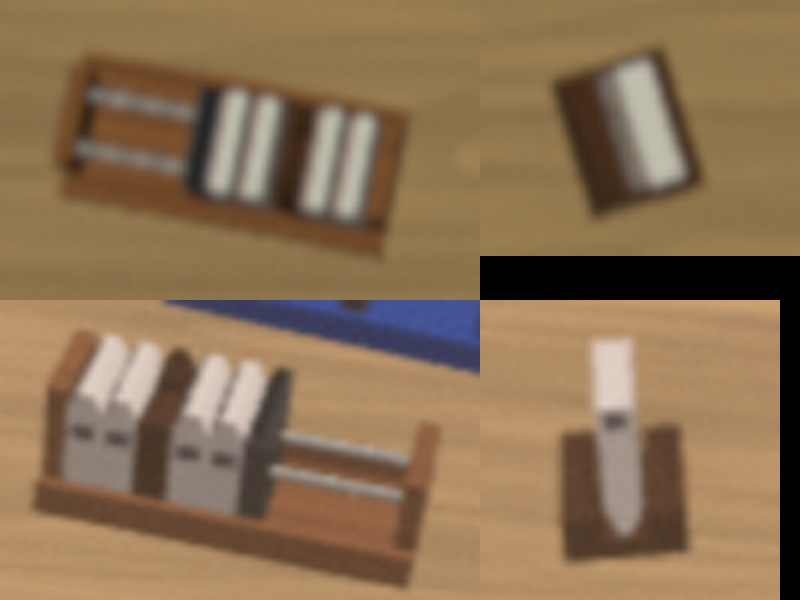

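The crop shows the marker third from the wall, dark with a notch, at about (273,185) in the top view. Two cases and then the follower are on its left (+y). The loose case stands in its dark stand. Next I'll measure the row and case axes from the white stripes in the top view and cross-check them in the scene view.

```bash
cat > meas.py <<'E'
from h import *
np.set_printoptions(precision=4,suppress=True,linewidth=160)
def white(I,box,th):
    u0,u1,v0,v1=box; g=I[v0:v1,u0:u1].astype(float).min(2); S=8
    g=cv2.resize(g,None,fx=S,fy=S,interpolation=cv2.INTER_CUBIC)
    cs=cv2.findContours((g>th).astype(np.uint8),cv2.RETR_EXTERNAL,cv2.CHAIN_APPROX_NONE)[0]
    return [((c[:,0,:]+.5)/S-.5+[u0,v0]) for c in cs if cv2.contourArea(c)>4*S*S]
def rects(d,box,th,h):
    K,R,t=d["K"],d["R"],d["t"]; out=[]
    for c in white(d["I"],box,th):
        P=np.array([ray(K,R,t,u,v,h)[:2] for u,v in c])
        r=cv2.minAreaRect((P*1000).astype(np.float32)); b=cv2.boxPoints(r)/1000
        e=[b[1]-b[0],b[2]-b[1]]; e=max(e,key=np.linalg.norm)
        out.append((np.array(r[0])/1000,sorted(r[1]),np.degrees(np.arctan2(e[1],e[0]))%180))
    return sorted(out,key=lambda o:o[0][1])
E
python3 - <<'E'
from meas import *
T=dict(np.load("top0.npz"));S=dict(np.load("scene0.npz"))
print(T["I"].min(2)[178:196:3,264:308])
for th in (105,125,140):
  print(th); [print(*r) for r in rects(T,(262,308,168,202),th,.066)]
  print("case");[print(*r) for r in rects(T,(370,400,194,224),th,.074)]
print(S["I"].min(2)[222:250:3,332:380])
print(S["I"].min(2)[194:232:3,238:258])
# rack / stand outlines from depth+colour in top
hsv=cv2.cvtColor(T["I"],cv2.COLOR_RGB2HSV)
print(hsv[160:212:4,262], hsv[210,366:402:2])
E
```

```text
[[ 86  95  97  98 102 105 107  97  79  59  38  50  89 135 164 167 142 108 117 152 170 158 115  71  41  28  23  31  57  94 121 130 117  79  62  75  83  81  64
   53  52  56  60  64]
 [ 43  43  42  43  41  43  44  48  51  42  41  72 115 152 169 156 115 105 139 165 166 137  94  56  35  22  21  43  90 139 166 163 132 106 125 155 171 158 115
   70  46  41  41  51]
 [ 53  49  47  45  44  43  49  51  46  37  55  96 141 166 163 132 104 121 153 167 152 109  69  45  29  25  36  73 119 154 167 150 110 108 142 165 161 128  85
   52  41  37  45  62]
 [ 97  98  98 106 109 102  86  63  41  45  81 126 157 168 150 110 108 145 168 163 129  85  53  35  23  27  50  99 145 168 161 126 105 130 157 168 151 107  64
   46  43  42  55  72]
 [ 41  41  41  42  44  47  48  43  39  57 100 142 165 157 121 103 131 160 167 146 100  61  35  24  21  39  83 130 160 166 142 108 114 147 167 160 122  80  52
   41  41  50  68  78]
 [ 41  41  41  41  40  41  39  39  38  35  43  54  65  65  60  67  84  97 101  91  72  50  28  18  26  57 104 145 165 154 117 106 137 163 167 144 100  59  44
   41  42  59  77  82]]
105
[0.5438 0
[... 3684 characters left out ...]
0  48  47  52  89 125 137 139 141 137 117  70  49  47  47  44  48]
 [ 74  47  42  45  44  43  45  47  68 107 135 137 119  77  50  44  42  43  39  39]
 [ 90  54  43  43  43  42  42  43  45  46  49  48  44  43  45  43  45  42  41  42]]
[[ 18 117 152]
 [ 18 117 146]
 [ 18 120 147]
 [ 14 164 109]
 [ 14  49 119]
 [ 14 167 116]
 [ 13 119 118]
 [ 13 133 121]
 [ 13 160 110]
 [ 18 119 142]
 [ 18 117 144]
 [ 18 118 143]
 [ 18 116 138]] [[ 19 119 143]
 [ 19 118 143]
 [ 18 119 144]
 [ 18 119 131]
 [ 15 135  66]
 [ 13 145  67]
 [ 12 152  69]
 [ 13  74  89]
 [ 16  52 117]
 [ 22  28 172]
 [ 24  27 192]
 [ 25  27 182]
 [ 15  53 105]
 [ 17 132 104]
 [ 18 119 143]
 [ 19 119 142]
 [ 19 119 141]
 [ 18 119 142]]
```

```bash
python3 - <<'E'
from meas import *
T=dict(np.load("top0.npz"));S=dict(np.load("scene0.npz"))
for th in (150,165):
  print(th); [print(*r) for r in rects(S,(330,382,218,244),th,.066)]
  print("case");[print(*r) for r in rects(S,(238,258,190,214),th,.074)]
  [print(*r) for r in rects(T,(370,400,194,224),th,.074)]
# stand outline in top: not bench-coloured
I=T["I"][190:232,362:408]; g=cv2.resize(I,None,fx=8,fy=8,interpolation=cv2.INTER_CUBIC)
d=np.abs(g.astype(float)-np.median(I.reshape(-1,3)[:200],0)).sum(2)
cs=max(cv2.findContours((d>75).astype(np.uint8),cv2.RETR_EXTERNAL,cv2.CHAIN_APPROX_NONE)[0],key=cv2.contourArea)
for h in (0.,.022):
  P=np.array([ray(T["K"],T["R"],T["t"],(u+.5)/8-.5+362,(v+.5)/8-.5+190,h)[:2] for u,v in cs[:,0]])
  print("stand",h,cv2.minAreaRect((P*1000).astype(np.float32)))
E
```

```text
150
[0.5475 0.034 ] [30.096189498901367, 59.550270080566406] 170.32716
[0.5549 0.0731] [13.684398651123047, 59.708621978759766] 170.50912
[0.5562 0.0886] [13.276296615600586, 57.15678787231445] 170.06813
case
[ 0.4808 -0.2332] [16.912429809570312, 58.150840759277344] 18.677542
[ 0.4811 -0.2347] [14.004583358764648, 52.9311408996582] 16.92195
165
[0.5466 0.0341] [28.704832077026367, 55.28839874267578] 169.9082
[0.5537 0.073 ] [11.763073921203613, 55.39082717895508] 170.5767
[0.5557 0.0888] [11.335546493530273, 53.95978546142578] 170.18782
case
[ 0.4808 -0.2331] [15.311025619506836, 54.189022064208984] 18.39761
[ 0.4812 -0.2349] [10.993927955627441, 49.448402404785156] 17.075106
stand 0.0 ((480.9205017089844, -237.68081665039062), (72.2086181640625, 60.095802307128906), 17.421571731567383)
stand 0.022 ((479.4560241699219, -233.92405700683594), (70.97035217285156, 59.065216064453125), 17.4216365814209)
```

```bash
cat > front.py <<'E'
from meas import *
def edges(d,row,u0,u1,lo,hi=None):
    """sub-pixel columns where min-channel crosses lo"""
    g=d["I"][row,u0:u1].astype(float).min(1)-lo; k=np.where(g[:-1]*g[1:]<0)[0]
    return u0+k+g[k]/(g[k]-g[k+1])
def hitplane(d,u,v,p,n):
    K,R,t=d["K"],d["R"],d["t"]; r=R.T@np.array([(u-K[0,2])/K[0,0],(v-K[1,2])/K[1,1],1]); o=-R.T@t
    return o+r*(n@(p-o))/(n@r)
E
python3 - <<'E'
from front import *
T=dict(np.load("top0.npz"));S=dict(np.load("scene0.npz"))
a=np.radians(-10.2);ex=np.array([np.cos(a),np.sin(a),0]);ey=np.array([-ex[1],ex[0],0]);m=np.array([.548,.0543,.04])
for v in (247,249,251,253):
  e=edges(S,v,332,376,82); P=[hitplane(S,u,v,m+.025*ex,ex)-m for u in e]
  print(v,[(round(p@ey*1e3,1),round((p[2]+.04)*1e3)) for p in P])
for th in (60,75,90):
  print(th,[(r[0],r[1]) for r in rects(T,(262,308,168,202),th,.066)])
a=np.radians(17.6);ex=np.array([np.cos(a),np.sin(a),0]);ey=np.array([-ex[1],ex[0],0]);c=np.array([.481,-.234,.04])
for v in (213,215,217,219,221,223):
  e=edges(S,v,239,257,92); P=[hitplane(S,u,v,c+.028*ex,ex)-c for u in e]
  print(v,[(round(p@ey*1e3,1),round((p[2]+.04)*1e3)) for p in P])
E
```

```text
247 [(np.float64(-49.8), 21), (np.float64(-40.0), 24), (np.float64(-7.3), 32), (np.float64(28.9), 42), (np.float64(35.7), 44), (np.float64(41.3), 45)]
249 [(np.float64(-49.7), 15), (np.float64(-39.7), 17), (np.float64(-7.3), 26), (np.float64(8.4), 31), (np.float64(40.9), 39), (np.float64(52.8), 43)]
251 [(np.float64(-7.2), 20), (np.float64(8.5), 24), (np.float64(41.0), 33)]
253 [(np.float64(-17.6), 11), (np.float64(-7.7), 14), (np.float64(8.5), 18), (np.float64(41.2), 27)]
60 [(array([0.5277, 0.0028]), [11.82923412322998, 54.739898681640625]), (array([0.5564, 0.0654]), [88.56660461425781, 136.3418731689453]), (array([0.5091, 0.0831]), [19.663660049438477, 98.32263946533203]), (array([0.5702, 0.1172]), [11.941396713256836, 35.32674026489258]), (array([0.5425, 0.1194]), [12.181373596191406, 29.869098663330078])]
75 [(array([0.5208, 0.0014]), [9.239607810974121, 40.92509841918945]), (array([0.5437, 0.0305]), [32.90884017944336, 57.609657287597656]), (array([0.5864, 0.0658]), [28.5208683013916, 136.34185791015625]), (array([0.5521, 0.0778]), [33.22147750854492, 57.39339065551758]), (array([0.5073, 0.0906]), [16.321311950683594, 83.15232849121094]), (array([0.5702, 0.1181]), [8.959813117980957, 32.97690963745117]), (array([0.5425, 0.12  ]), [9.410406112670898, 28.01325225830078])]
90 [(array([0.5439, 0.0306]), [31.003713607788086, 55.14335632324219]), (array([0.5523, 0.0779]), [31.209800720214844, 54.97052764892578]), (array([0.5704, 0.1189]), [6.078144550323486, 30.63991928100586]), (array([0.5427, 0.1209]), [6.565422058105469, 25.606950759887695])]
213 [(np.float64(-8.2), 59), (np.float64(10.3), 57)]
215 [(np.float64(-7.8), 53), (np.float64(10.1), 51)]
217 [(np.float64(-7.6), 46), (np.float64(9.7), 45)]
219 [(np.float64(-8.0), 40), (np.float64(9.6), 38)]
221 [(np.float64(-8.0), 34), (np.float64(9.1), 32)]
223 [(np.float64(-8.2), 28), (np.float64(9.1), 26)]
```

Both views put the marker at about (0.548, 0.0547) with the rack's x axis at −10.2°. They put the case at about (0.481, −0.2337), 17.5°, and the sizes agree. I'll grasp now.

```bash
cat >> h.py <<'E'
from scipy.spatial.transform import Rotation as Ro
def quat(deg):
    a=np.radians(deg); y=np.array([np.cos(a),np.sin(a),0]); z=np.array([0,0,-1.]); x=np.cross(y,z)
    q=Ro.from_matrix(np.c_[x,y,z]).as_quat(); return q[[3,0,1,2]]
E
python3 - <<'E'
from meas import *
from h import quat
for a in (17.5,197.5,-10.2,169.8):
    p=[.481,-.2337,.104] if a in(17.5,197.5) else [.549,.062,.15]
    print(a,inverse_kinematics(p,quat(a)))
a=17.5 if inverse_kinematics([.481,-.2337,.104],quat(17.5)) is not None else 197.5
q0=env.state()["joints"]
a=min((17.5,197.5),key=lambda A:abs(inverse_kinematics([.481,-.2337,.22],quat(A))[6]-q0[6]))
q=quat(a); print("use",a)
env.move_pose([.481,-.2337,.22],q)
print(env.move_l([.481,-.2337,.104],q,feed=.1,threshold=8))
s=env.state();print(s["eef_pos"],s["ft_force"])
claw.set_gripper(.05,60); s=env.state(); print(s["finger_gap"],s["gripper_force"],s["ft_force"])
env.move_l([.481,-.2337,.22],q,feed=.1); s=env.state(); print(s["time_s"],s["finger_gap"],s["gripper_force"],s["ft_force"],s["eef_pos"],s["tcp_rot"],q)
I,W,K,R,t=cam("scene"); cv2.imwrite("pics/s1.png",cv2.resize(I[110:260,180:330],(600,600))[...,::-1]); np.savez("s1.npz",I=I,K=K,R=R,t=t)
E
```

```text
17.5 [ 0.6821  0.6091 -0.3667  1.9874  0.3668  0.6089  0.377 ]
197.5 [ 0.2327  0.5752  0.1964  2.0178 -0.1991  0.5664 -2.2694]
-10.2 [ 0.2239  0.5808 -0.5071  1.925   0.4072  0.738  -0.6978]
169.8 [ 0.7108  1.0622 -1.3344  1.8976  1.1349  1.2132  1.9185]
use 17.5
False
[ 0.4814 -0.2339  0.1046] [-0.6258 -0.2928 -0.9182]
0.05570220883109305 62.89444327354431 [-0.5738  0.2941  6.0273]
4.65 0.05520869341527145 63.41068983078003 [-0.5532 -0.7524 -2.2931] [ 0.4806 -0.2336  0.2193] [-0.0007  0.5913  0.8064 -0.0001] [0.     0.5913 0.8064 0.    ]
```

View pics/s1.png

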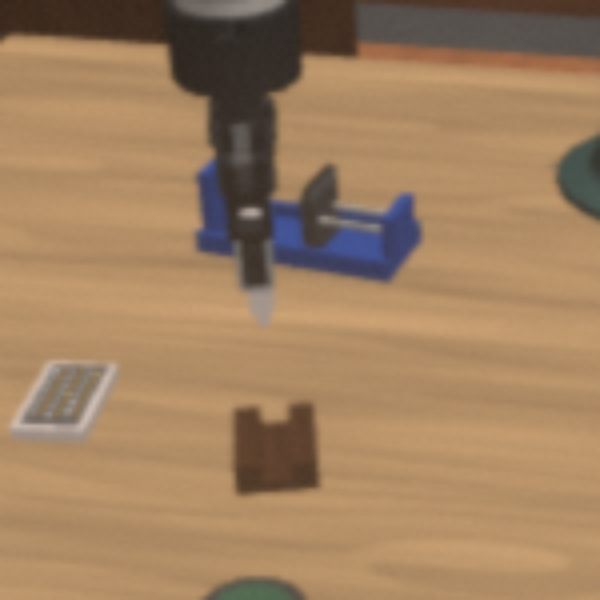

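The case hangs upright in the fingers, foot at about (262,320) in the crop, and the stand is empty. I'll move it above the seam and check the foot against the row in the same camera.

```bash
cat > geo.py <<'E'
from front import *
A=-10.2; a=np.radians(A);ex=np.array([np.cos(a),np.sin(a),0]);ey=np.array([-ex[1],ex[0],0]);M=np.array([.5481,.0547,0]); Q=quat(A)
def tcp(c,d):  # c: offset (mm) of case centre from seam, d: foot depth below tops (mm)
    p=M+(8+c)*1e-3*ey; return np.array([p[0],p[1],.066+.0966-d*1e-3])
E
python3 - <<'E'
from geo import *
p=tcp(-1,-60); env.move_pose(p,Q); p=tcp(-1,-18); env.move_l(p,Q,feed=.1)
s=env.state(); print(s["time_s"],s["eef_pos"]-p,s["ft_force"],s["tcp_rot"],Q)
I,W,K,R,t=cam("scene"); S=dict(I=I,K=K,R=R,t=t); np.savez("s2.npz",**S); cv2.imwrite("pics/s2.png",cv2.resize(I[170:280,310:420],(600,600),interpolation=cv2.INTER_CUBIC)[...,::-1])
print(I[196:226,340:368].min(2))
I,W,K,R,t=cam("top"); np.savez("t2.npz",I=I,K=K,R=R,t=t)
E
```

```text
6.425 [ 0.0002 -0.0004 -0.    ] [ 0.6144 -0.601  -1.3183] [-0.0001  0.7674  0.6412 -0.    ] [0.     0.7672 0.6414 0.    ]
[[108 110 111 110 110 111 110 109 110 110  91  55  43  43  51  55  58  55  51  46  41  44  46  59  66  58  47  50]
 [111 110 110 111 112 111 111 112 112 110  88  50  39  46  52  52  55  55  49  42  40  44  43  48  51  52  48  51]
 [108 107 111 108 110 109 112 109 111 107  90  49  39  43  49  52  52  53  48  47  40  43  45  47  47  50  52  57]
 [105 106 107 107 108 106 109 107 106 106  88  47  38  41  47  48  49  51  46  41  42  42  45  48  48  70  90  89]
 [108 106 105 106 105 103 104 106 105 104  85  50  38  41  43  44  43  44  41  42  40  44  43  50  68 119 142 118]
 [105 107 105 104 105 104 105 105 107 107  86  49  42  41  42  42  39  43  41  41  40  41  44  53  85 134 151 123]
 [103 106 105 105 104 103 104 107 102 105  86  50  41  42  40  42  41  40  39  43  44  44  45  56 102 142 147 122]
 [103 103 102 102 101 104 103 103 105 103  86  49  44  44  45  41  43  40  39  42  44  42  46  56 101 143 149 122]
 [104 104 107 105 104 103 106 107 104 101  86  49  41  46 
[... 1772 characters left out ...]
 101 100]
 [102 103 103 108 106 106 105 103 103 101 100 100  96  79  51  47  46  45  46  54  73  98 118 131 115 103 104 103]
 [ 81  83  91 103 117 122 116 112 106 105 105 104 100  87  70  55  52  51  47  55  77 103 125 127 107 106 106 105]
 [ 68  72  81  97 141 174 167 141 112 106 109 110 111 105  95  88  90  83  77  76  87 112 129 123 108 105 106 106]
 [ 70  70  76 104 156 191 192 169 133 112 123 146 150 138 122 116 112 109 103 102 104 120 132 116 104 103 102 104]
 [ 69  65  76 125 174 196 195 184 155 116 135 173 186 178 155 125 120 120 117 117 119 127 123 107 104 104 103 103]
 [ 69  66  89 148 190 197 193 188 168 136 152 190 194 186 159 125 122 121 121 122 124 124 117 106 116 121 113 104]]
```

View pics/s2.png

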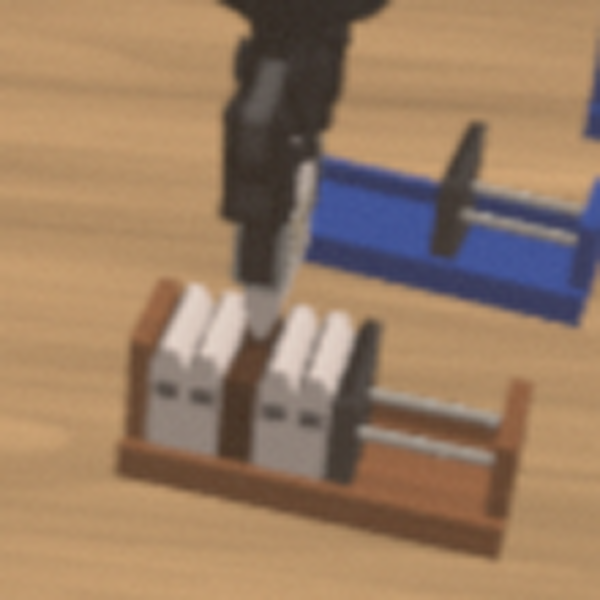

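The foot tip shows at crop (261,338), pixel about (358,232), just above the marker/case seam. I'll measure it on the front plane.

```bash
python3 - <<'E'
from geo import *
S=dict(np.load("s2.npz"))
print(S["I"][219:236,352:368].min(2))
for v in range(221,233):
  e=edges(S,v,352,365,85); P=[hitplane(S,u,v,M+.028*ex,ex) for u in e]
  print(v,[(round((p-M)@ey*1e3,1),round(p[2]*1e3)) for p in P])
M0=M
for v in (249,251,253):
  e=edges(S,v,332,376,82); P=[hitplane(S,u,v,M+.025*ex,ex)-M for u in e]
  print(v,[(round(p@ey*1e3,1),round(p[2]*1e3)) for p in P])
E
```

```text
[[ 94  82  51  44  46  46  44  53  76  96 117 133 124 107 101 100]
 [ 96  79  51  47  46  45  46  54  73  98 118 131 115 103 104 103]
 [100  87  70  55  52  51  47  55  77 103 125 127 107 106 106 105]
 [111 105  95  88  90  83  77  76  87 112 129 123 108 105 106 106]
 [150 138 122 116 112 109 103 102 104 120 132 116 104 103 102 104]
 [186 178 155 125 120 120 117 117 119 127 123 107 104 104 103 103]
 [194 186 159 125 122 121 121 122 124 124 117 106 116 121 113 104]
 [196 188 162 129 123 121 122 122 124 118 111 130 163 175 159 129]
 [192 190 173 139 125 121 122 121 118 106 113 151 189 194 185 153]
 [194 188 165 130 124 122 122 119 103  86 125 171 197 198 190 169]
 [190 187 157 113 119 123 120 108  77  78 138 186 197 194 190 174]
 [190 177 135  88 105 119 112  90  62  89 152 194 197 193 190 173]
 [188 169 112  64  83 103  94  69  65 119 171 196 195 192 187 165]
 [182 153  92  52  57  67  62  56  84 147 188 198 195 189 178 148]
 [175 136  72  46  45  48  50  62 114 170 197 197 194 189 170 139]
 [163 101  54  49  47  50  49  71 130 179 196 195 191 185 165 142]
 [133  73  50  51  48  49  53  89 148 189 198 195 190 179 152 153]]
221 [(np.float64(-3.7), 111), (np.float64(12.6), 115)]
222 [(np.float64(4.7), 110), (np.float64(11.7), 112)]
223 []
224 []
225 []
226 []
227 []
228 []
229 [(np.float64(13.1), 93), (np.float64(16.2), 94)]
230 [(np.float64(12.0), 90), (np.float64(15.8), 91)]
231 [(np.float64(1.5), 84), (np.float64(5.1), 85), (np.float64(10.3), 86), (np.float64(14.9), 88)]
232 [(np.float64(0.8), 81), (np.float64(14.3), 85)]
249 [(np.float64(-49.8), 15), (np.float64(-40.4), 17), (np.float64(-7.6), 26), (np.float64(7.8), 31), (np.float64(40.6), 39), (np.float64(52.3), 43)]
251 [(np.float64(-38.1), 12), (np.float64(-7.4), 20), (np.float64(8.0), 24), (np.float64(40.6), 33)]
253 [(np.float64(-18.3), 11), (np.float64(-7.9), 14), (np.float64(8.1), 18), (np.float64(40.9), 27)]
```

Foot centre measures +7.7 mm from the marker against 7.0 commanded, and its height matches. I'll start the insertion along the taper path in small steps, checking force at each.

```bash
cat > ins.py <<'E'
from geo import *
def creq(d): return -2+.45*d if d<10 else min(8,2.5+.393*(d-10))
def step(d,m,thr=9,feed=.03,f0=None,off=.4):
    c=creq(d)+m; hit=env.move_l(tcp(c-off,d),Q,feed=feed,threshold=thr); s=env.state(); f=s["ft_force"]-(0 if f0 is None else f0)
    e=s["eef_pos"]-tcp(c-off,d)
    print(f"d{d} c{c:.1f} hit{hit} Fx{f@ex:.1f} Fy{f@ey:.1f} Fz{f[2]:.1f} err {e@ex*1e3:.1f} {e@ey*1e3:.1f} {e[2]*1e3:.1f} t{s['time_s']:.1f} gap{s['finger_gap']:.4f}",flush=True)
    return hit,f
E
python3 - <<'E'
from ins import *
env.hold(.2); f0=env.state()["ft_force"]; np.save("f0.npy",f0); print(f0)
for d in (-4,1,4,7,10,13):
    hit,f=step(d,1.0,f0=f0)
    if hit: break
I,W,K,R,t=cam("scene"); np.savez("s3.npz",I=I,K=K,R=R,t=t); cv2.imwrite("pics/s3.png",cv2.resize(I[190:270,320:420],(800,600),interpolation=cv2.INTER_CUBIC)[...,::-1])
E
```

```text
[-0.2732  1.1288 -1.029 ]
d-4 c-2.8 hitFalse Fx1.5 Fy-1.0 Fz-0.2 err -0.0 0.0 -0.2 t7.3 gap0.0553
d1 c-0.6 hitFalse Fx-0.3 Fy-1.1 Fz0.8 err -0.1 0.2 -0.2 t7.7 gap0.0556
d4 c0.8 hitFalse Fx1.2 Fy-1.7 Fz0.5 err 0.0 -0.4 -0.2 t7.9 gap0.0553
d7 c2.1 hitFalse Fx1.3 Fy-4.6 Fz1.3 err 0.2 -0.4 -0.1 t8.2 gap0.0555
d10 c3.5 hitFalse Fx2.1 Fy-3.8 Fz1.3 err 0.1 -0.1 -0.2 t8.5 gap0.0554
d13 c4.7 hitFalse Fx1.5 Fy-3.5 Fz0.7 err -0.1 0.1 -0.3 t8.7 gap0.0553
```

View pics/s3.png

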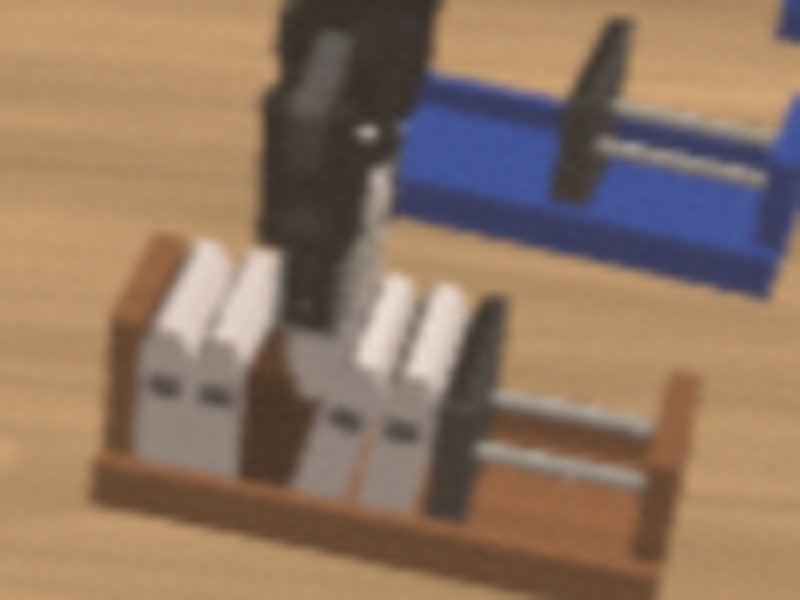

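The seam is correct and the forces are small. The follower-side cases lean about 10–15°, feet near (300,490). I'll go on with a smaller margin and check the lean.

```bash
python3 - <<'E'
from ins import *
f0=np.load("f0.npy")
for d in (15,17,19,21):
    hit,f=step(d,.5,f0=f0,feed=.015)
    if hit: break
I,W,K,R,t=cam("scene"); np.savez("s4.npz",I=I,K=K,R=R,t=t); cv2.imwrite("pics/s4.png",cv2.resize(I[190:270,320:420],(800,600),interpolation=cv2.INTER_CUBIC)[...,::-1])
E
```

```text
d15 c5.0 hitFalse Fx2.8 Fy-5.7 Fz0.8 err -0.1 -0.0 -0.2 t9.1 gap0.0554
d17 c5.8 hitFalse Fx0.4 Fy-4.3 Fz1.5 err -0.1 0.1 -0.1 t9.3 gap0.0549
d19 c6.5 hitFalse Fx0.7 Fy-2.7 Fz1.9 err -0.0 0.1 -0.1 t9.6 gap0.0553
d21 c7.3 hitFalse Fx1.7 Fy-4.4 Fz1.0 err -0.0 0.1 -0.2 t9.9 gap0.0551
```

View pics/s4.png

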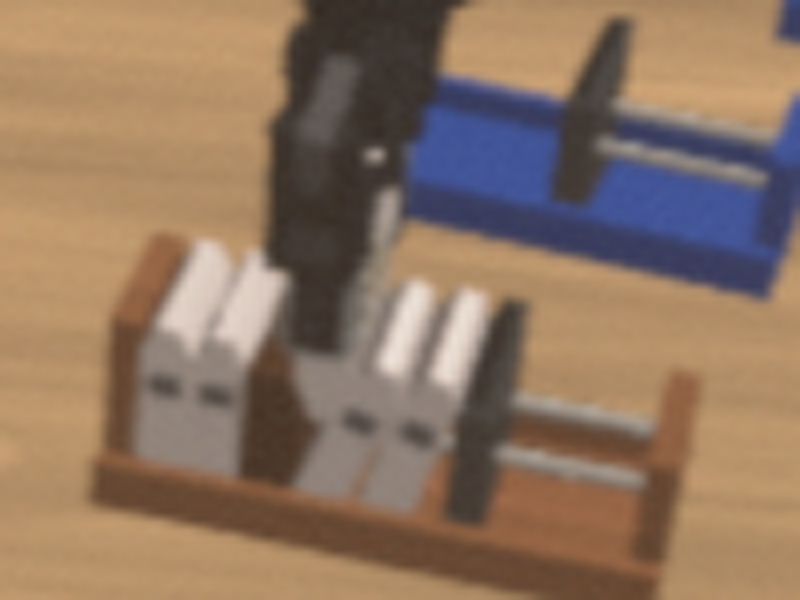

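The lean is now about 16°, near the geometric value with the feet still held by friction. The feet should slide out as the contact moves lower, so I'll continue to d=29 and look again.

```bash
python3 - <<'E'
from ins import *
f0=np.load("f0.npy")
for d in (22.5,24,26,28):
    hit,f=step(d,.3,f0=f0,feed=.015)
    if hit: break
I,W,K,R,t=cam("scene"); np.savez("s5.npz",I=I,K=K,R=R,t=t); cv2.imwrite("pics/s5.png",cv2.resize(I[190:270,320:420],(800,600),interpolation=cv2.INTER_CUBIC)[...,::-1])
E
```

```text
d22.5 c7.7 hitFalse Fx1.4 Fy-4.0 Fz1.2 err -0.0 0.0 -0.1 t10.2 gap0.0555
d24 c8.3 hitFalse Fx1.7 Fy-4.9 Fz2.1 err -0.0 -0.0 -0.1 t10.5 gap0.0553
d26 c8.3 hitFalse Fx1.2 Fy-6.1 Fz1.9 err -0.0 -0.1 -0.1 t10.8 gap0.0553
d28 c8.3 hitFalse Fx1.5 Fy-5.0 Fz1.9 err 0.0 -0.1 -0.1 t11.1 gap0.0551
```

View pics/s5.png

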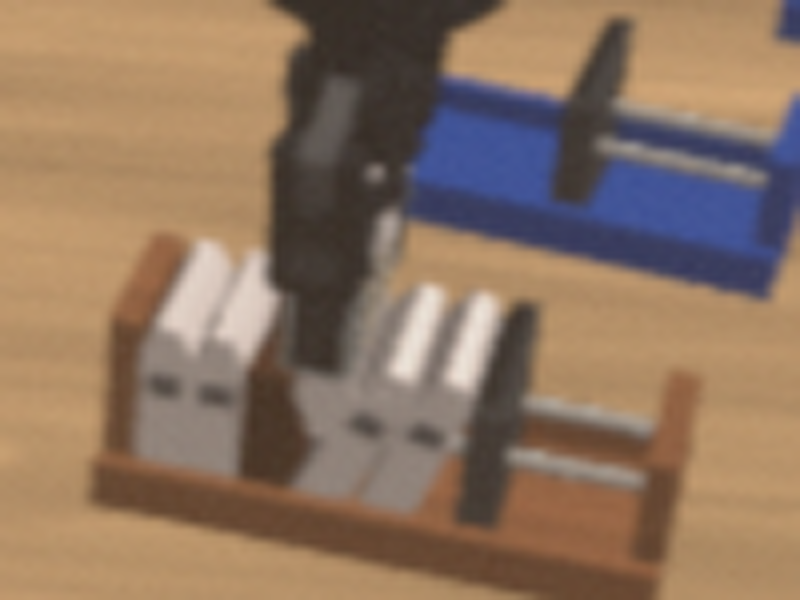

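```bash
cat >> ins.py <<'E'
def lean(S=None):
    """lean of case1's left face below the foot, from marker(dark)/case(light) crossings on front plane"""
    if S is None:
        I,W,K,R,t=cam("scene"); S=dict(I=I,K=K,R=R,t=t)
    L=[]
    for v in range(244,258):
        e=edges(S,v,352,366,82)
        if len(e):
            p=hitplane(S,e[0],v,M+.025*ex,ex)-M; L.append((p@ey*1e3,p[2]*1e3))
    print([(round(a,1),round(b)) for a,b in L],flush=True)
E
python3 - <<'E'
from ins import *
f0=np.load("f0.npy")
lean(dict(np.load("s4.npz")));lean(dict(np.load("s5.npz")))
for d in (29,30,31,32):
    hit,f=step(d,.2,f0=f0,feed=.01); lean()
    if hit: break
E
```

```text
[(np.float64(10.7), 46), (np.float64(12.1), 44), (np.float64(14.8), 41), (np.float64(15.6), 39), (np.float64(14.9), 35), (np.float64(13.8), 32), (np.float64(12.9), 29), (np.float64(12.3), 26), (np.float64(11.3), 22), (np.float64(10.4), 19), (np.float64(9.8), 16), (np.float64(10.2), 13), (np.float64(15.7), 11), (np.float64(30.5), 12)]
[(np.float64(8.9), 46), (np.float64(10.4), 43), (np.float64(11.0), 40), (np.float64(11.9), 38), (np.float64(13.9), 35), (np.float64(14.5), 32), (np.float64(13.9), 29), (np.float64(13.0), 26), (np.float64(11.7), 22), (np.float64(10.6), 19), (np.float64(9.6), 16), (np.float64(10.1), 13), (np.float64(15.3), 11), (np.float64(30.3), 12)]
d29 c8.2 hitFalse Fx0.3 Fy-4.4 Fz3.4 err 0.0 0.1 0.0 t11.3 gap0.0556
[(np.float64(8.4), 46), (np.float64(9.1), 43), (np.float64(10.4), 40), (np.float64(11.8), 38), (np.float64(13.3), 35), (np.float64(14.4), 32), (np.float64(13.9), 29), (np.float64(13.0), 26), (np.float64(11.8), 22), (np.float64(10.6), 19), (np.float64(9.8), 16), (np.float64(10.4), 13), (np.float64(15.7), 11), (np.float64(30.3), 12)]
d30 c8.2 hitFalse Fx0.5 Fy
[... 436 characters left out ...]
 gap0.0554
[(np.float64(8.2), 46), (np.float64(8.9), 43), (np.float64(9.6), 40), (np.float64(10.8), 37), (np.float64(12.3), 35), (np.float64(13.7), 32), (np.float64(14.3), 29), (np.float64(12.3), 23), (np.float64(11.3), 19), (np.float64(10.6), 16), (np.float64(10.9), 13), (np.float64(15.1), 11), (np.float64(30.0), 12)]
d32 c8.2 hitFalse Fx2.2 Fy-4.2 Fz2.9 err 0.0 0.0 -0.1 t12.2 gap0.0554
[(np.float64(8.0), 46), (np.float64(8.6), 43), (np.float64(9.4), 40), (np.float64(10.7), 37), (np.float64(11.6), 35), (np.float64(13.2), 32), (np.float64(14.2), 29), (np.float64(13.8), 26), (np.float64(12.7), 23), (np.float64(10.9), 16), (np.float64(11.1), 13), (np.float64(15.7), 11), (np.float64(29.4), 12)]
```

The lean has peaked at about 18° and is falling; the feet are now sliding out. I'll continue down.

```bash
python3 - <<'E'
from ins import *
f0=np.load("f0.npy")
for d in (34,36,38,40,43,46,49,52,55,57):
    hit,f=step(d,.2,f0=f0,feed=.015,thr=8)
    if hit or f[2]>12: break
I,W,K,R,t=cam("scene"); np.savez("s6.npz",I=I,K=K,R=R,t=t); cv2.imwrite("pics/s6.png",cv2.resize(I[190:270,320:420],(800,600),interpolation=cv2.INTER_CUBIC)[...,::-1])
E
```

```text
d34 c8.2 hitFalse Fx2.4 Fy-4.6 Fz3.5 err 0.0 0.0 -0.2 t12.6 gap0.0553
d36 c8.2 hitFalse Fx1.4 Fy-4.7 Fz4.2 err -0.0 -0.0 -0.2 t12.9 gap0.0554
d38 c8.2 hitFalse Fx1.1 Fy-5.7 Fz4.0 err 0.0 0.0 -0.1 t13.2 gap0.0553
d40 c8.2 hitFalse Fx1.4 Fy-4.6 Fz5.1 err 0.0 0.0 -0.0 t13.4 gap0.0553
d43 c8.2 hitFalse Fx1.8 Fy-4.1 Fz5.1 err 0.1 0.0 0.1 t13.8 gap0.0556
d46 c8.2 hitFalse Fx1.5 Fy-4.8 Fz4.4 err 0.1 0.0 0.1 t14.1 gap0.0549
d49 c8.2 hitFalse Fx0.6 Fy-4.2 Fz-1.1 err -0.6 0.1 -0.6 t14.5 gap0.0551
d52 c8.2 hitFalse Fx-0.3 Fy-3.7 Fz-1.2 err -0.4 0.0 -0.5 t14.8 gap0.0555
d55 c8.2 hitFalse Fx0.9 Fy-2.8 Fz-1.0 err -0.0 0.1 -0.2 t15.2 gap0.0555
d57 c8.2 hitFalse Fx0.6 Fy-4.7 Fz-0.1 err 0.1 0.0 -0.1 t15.5 gap0.0556
```

View pics/s6.png

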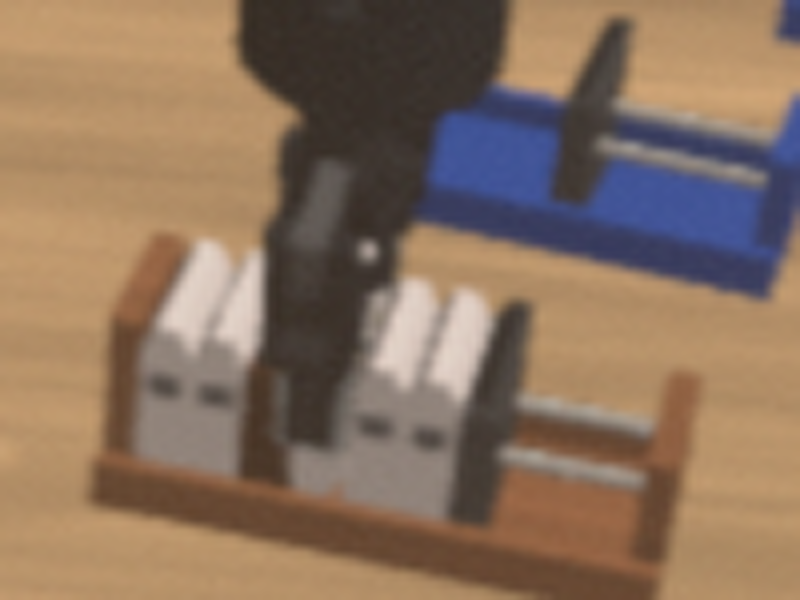

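All the row stands straight now, with the case 3 mm above the floor. I'll press it home gently, release and retreat, then check.

```bash
python3 - <<'E'
from ins import *
f0=np.load("f0.npy")
hit,f=step(63,0,f0=f0,feed=.01,thr=9)
s=env.state(); print("z foot above floor est",s["eef_pos"][2]-.0966-.006)
p=s["eef_pos"].copy(); env.hold(.2); print(env.state()["ft_force"]-f0)
claw.set_gripper(.075); s=env.state(); print(s["finger_gap"],s["ft_force"]-f0)
env.move_l([p[0],p[1],p[2]+.09],Q,feed=.08)
env.move_pose([.45,-.25,.30],Q); env.hold(.3)
print(env.state()["time_s"])
for n in("scene","top"):
    I,W,K,R,t=cam(n); np.savez(n+"9.npz",I=I,W=W,K=K,R=R,t=t)
    if n=="scene": A=I
    else: B=I
o=np.zeros((600,800,3),np.uint8); o[:,:480]=cv2.resize(A[205:275,330:400],(480,600),interpolation=cv2.INTER_CUBIC)
o[:300,480:]=cv2.resize(B[160:210,250:310],(320,300),interpolation=cv2.INTER_CUBIC); cv2.imwrite("pics/fin.png",o[...,::-1])
T=dict(np.load("top9.npz"));
for th in (125,150):
  for h in(.066,): [print(*r) for r in rects(T,(256,308,166,204),th,h)]
S=dict(np.load("scene9.npz"))
for v in (249,251,253):
  e=edges(S,v,332,382,82); print(v,[(round((p-M)@ey*1e3,1),round(p[2]*1e3)) for p in (hitplane(S,u,v,M+.025*ex,ex) for u in e)])
E
```

```text
d63 c8.0 hitTrue Fx-0.4 Fy-1.2 Fz5.9 err 0.2 0.2 3.1 t15.9 gap0.0552
z foot above floor est 0.00012163696488494934
[-0.6999 -1.5697  6.6411]
0.07455960582918018 [ 0.4446 -1.2102  2.0707]
19.375
[0.5425 0.023 ] [12.098687171936035, 51.24881362915039] 169.81157
[0.5453 0.0385] [11.398796081542969, 51.17064666748047] 169.61792
[0.5534 0.0759] [31.073345184326172, 58.58925247192383] 169.91565
[0.5563 0.1016] [11.270729064941406, 50.888954162597656] 169.78537
[0.5427 0.0228] [8.440617561340332, 47.80588150024414] 169.6369
[0.5455 0.0387] [8.137362480163574, 47.730796813964844] 169.86424
[0.5521 0.0697] [15.404080390930176, 55.22071075439453] 169.86244
[0.5535 0.0856] [8.433795928955078, 47.7393913269043] 169.45113
[0.5565 0.1015] [8.081253051757812, 47.66372299194336] 169.96968
249 [(np.float64(-50.0), 15), (np.float64(-40.3), 17), (np.float64(-7.7), 26), (np.float64(7.6), 30), (np.float64(47.5), 41), (np.float64(51.1), 42), (np.float64(56.2), 44)]
251 [(np.float64(-7.5), 20), (np.float64(7.6), 24), (np.float64(56.8), 38)]
253 [(np.float64(-17.3), 11), (np.float64(7.8), 18), (np.float64(56.8), 32)]
```

View pics/fin.png

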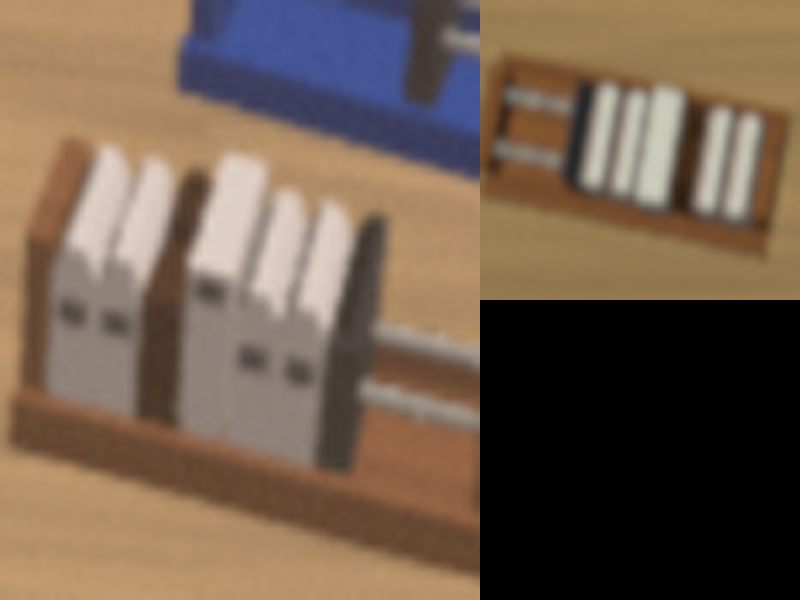

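The picture shows the case seated beside the marker, with the row straight. The row end has moved from 40.8 to 56.8 mm, so the follower is 16 mm back. Handing in.

```bash
python3 -c "
from h import *
print(env.job_done())"
```

```text
the job is handed in; nothing more can be done
None
```

I filed the case directly beside the notched marker, on its follower side, and handed the job in at about 19.4 s of the 53 s allowed. It is pressed down to the rack floor (about 0.1 mm by estimate), the row stands straight, and the follower is about 16 mm back. I got no verdict back from the judging.

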